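# Shut and bolt the specimen case

### The arm

A 6-joint arm with a two-finger parallel gripper is mounted at the origin on a cart in front of the work surface, level with it; the furniture and walls round the work are solid. World frame = base frame: x ahead of the robot, y to its left, z up, the work surface at z = 0. Lengths are in m, angles in degrees, forces in N, time in s.
With the tool pointing down it reaches from about 0.25 to 0.725 m from the base axis. Payload 9.7 kg.
Tool frame: the origin (TCP) lies at the very end of the fingers, on their centre line; the grasp point (between the pads) lies 19 mm behind it (bot.hold_point_z is the distance from the TCP to the grasp point, in m); z points along the fingers, y is the line along which they close (so a half turn about z gives the same grasp; the last joint's range is limited). The gripper opens to 85 mm and grips with 20 to 120 N. Pads are 22 mm wide; open, the fingers measure 114 mm over their backs; the gripper's body (76 mm by 85 mm) begins 54 mm behind the grasp point. The pads swing forward as they close: fully open they stand 13 mm farther back than shut.
Start: joints at [73.682, 4.979, 10.078, 95.1, 0, 90], TCP at [0.155, 0.528, 0.231] pointing down, gripper open.
Joint ranges: [-179.16, 179.16], [-48.56, 103.87], [-65.8, 70.77], [-126.05, 130.52], [-82.76, 87.17], [-180, 180]. Speed limits (degrees/s): [127.2, 127.2, 147.25, 180, 180, 180].

### API

Orientations are given as [roll, pitch, yaw] about the fixed x, y, z axes, in that order (R = Rz(yaw) Ry(pitch) Rx(roll)).
In Python, from workcell import bot gives the robot as it stands.
- The arm moves only by the tool play_rows, never from a script. Its argument "targets" is a list of rows, each an object with "grip": the closure in counts, from 0 (fully open) to 255 (shut); "linear": the shift along the world's x, y, z in cm, a list of three; "delta_rot": the turn, a rotation vector about the world's x, y, z in rad, a list of three. A call has 1 to 10 rows; each row is the pose to reach, as a shift and turn from the pose commanded when the call began; what a row does not reach only later rows make up. A row lasts 1/10 s, in which the tool goes at most 50 mm and 8.59 degrees, less where a joint would pass 70% of its speed; a pose out of reach is approached as far as the arm can. A call with a gripper value outside its range is refused whole. The fingers move at their own pace and stop on an object; "force" is the grip in N (left out, the last holds). Time passes only in rows, so rows that repeat a pose let the fingers close. It gives the time, the measured TCP pose, the force, the opening and the grip force at its end, in the units of the state.
- bot.get_obs(): the state, without advancing time (a new reading comes with each control period).
- bot.camera(name): name is "scene" or "top"; returns a dict with "color" (400x640x3 uint8, red, green, blue), "range_z" (400x640 float32, m along the optical axis (not along the pixel's ray), 0 where there is no reading), "fov_y" (degrees; the focal length in pixels is half the picture's height over the tangent of half this angle, whatever the lens; pixels are square), "cx", "cy" (the principal point, pixels), "dist_coeffs" ([k1, k2, p1, p2, k3] as OpenCV has them; the pictures are not rectified), "world_to_cam" (4x4, takes a point from world to camera coordinates). Camera axes: x right, y up, looking along -z (the intrinsics and any distortion apply to the point x, -y, -z); pixel columns grow to the right and rows downward; lengths in m; the calibration is good to about 2 mm. A picture is of the moment at which its call begins.
- bot.job_done(): hands the job in; it is judged then, once.
Trained networks look in a picture, given as the dict that the camera call returned (one of the last four; its "shot" number tells which), for a name from the list of things; names that differ only in an ending like _2 or _b are one class to them, and where a whole thing is asked for, a point or a joint stands for the part that bears it (a point fixed in the world has none). Each returns a list of dicts, best first, with "conf" (0 to 1); they miss things now and then, are a little off and sometimes report something else, mostly with a low value. They report only what shows in the picture. A call takes as long as a camera call.
- bot.search_frame(picture, target): "box" ([left, top, right, bottom] in pixels, round what is visible of it).
- bot.trace(picture, target): "pixels" (400x640 bool, what is visible of it) and "box" ([left, top, right, bottom] in pixels, round what is visible of it).
- bot.pinpoint(picture, target): "pixel" ([column, row] in pixels: a listed point, or the origin of a listed thing).
The state is a dict: "time": time; "q": joint angles; "qd": joint speeds; "joint_efforts": joint torques, N m; "ee_pos": TCP position; "tcp_rot": TCP orientation; "wrist_force": force on the tool from outside, world axes, zero at the start; "torque": the same for the moment, N m; "opening": finger opening in m; "grasp_force": force on a finger pad.
Only numpy, scipy, OpenCV 4.12 (cv2) and the standard library are available. Lean on these libraries where they do the work, as an engineer would, in place of code of your own. Each camera call takes 0.05 s, during which the arm holds its last target. There are 200 camera calls.

### The job

Close up the specimen case by pushing with the fingertips only, without picking anything up: first push its drawer fully home, then push the lid down flat, then push the red tab of the bolt to the left as far as it goes so that the lid is locked. Leave the things standing round the case and in it where they are.

Things in the scene. Friction and masses are not known exactly. Their poses are not given: they have to be found in the camera images.
- case: Low grey two-tier specimen case, fixed. Origin: middle of its footprint on the worktop; x from its front (drawer side) to its back, y to its left, z up. Lower tier, with the drawer: x -95..95, y -110..110, z 0..48 mm. Upper open compartment: x -45..95, y -110..110, rim z 80. Ledge with the bolt: x -95..-45 at z 48. Shut lid's top: z 87. Specimens in the drawer are fixed.
- case_drawer (a joint): How far the drawer is out, m: 0 is fully home, up to 0.09. It slides along the case's x axis (shut = towards +x of the case) with about 2 N friction and stays where it is left. Begins 0.035 to 0.07 open.
- drawer_face (a point): Middle of the outer face of the blue drawer front, 19 mm above the worktop; moves with the drawer. The front is a flat panel 219 mm wide, 8 mm thick, z 3 to 47 mm (3 to 35 mm in the middle 60 mm, a finger notch). Fully home, its face is at x -103 mm of the case, 8 mm proud of the grey body.
- case_lid (a joint): Opening angle of the lid, rad: 0 is shut flat, range to 1.4. It begins about half open, 0.7 to 1.1, its front edge up above the compartment, its outer face towards the robot and up. A stiff hinge (about 0.3 N m friction) holds it at any angle; pushing down near its front edge takes about 2 to 3 N, following the arc.
- lid_hinge (a point): Middle of the hinge line at the back of the case, at x 95, y 0, z 83 mm of the case; the hinge line runs along the case's y axis.
- lid_edge (a point): Middle of the front edge of the white-rimmed lid, on its upper surface, 144 mm from the hinge line; moves with the lid. The lid is a flat plate 144 x 222 x 7 mm with a grey panel on top. A steel tongue 26 mm wide hangs 26 mm down from the middle of the edge, with a foot 11 mm to the front that the bolt passes over when the lid is shut.
- case_bolt (a joint): Travel of the bolt, m: 0 is drawn back, 0.040 is fully across over the foot of the lid's tongue. Positive travel is along the case's +y (to its left). About 2 N friction, stays where it is left. Begins 0 to 0.010.
- bolt_tab (a point): Centre of the bolt's red thumb tab above the ledge: 16 (case x) by 10 (case y) by 29 mm high, z 52 to 81 mm; centre at x -72, y -75 + travel, z 66.5 mm of the case, 27 mm in front of the upper tier's wall. The ledge to the right of it is free, but for the bolt's steel bar behind it: x -60 to -51, z 61 to 69 mm, to 12 mm right of the tab's centre.
- mount_specimen_33: Bystander, loose on the worktop beside the case: green moulded specimen, a disc 30 mm across and 19 mm high; origin at the centre of its underside. To be left alone.
- sample_jar_1: Bystander, loose on the worktop beside the case: clear sample jar with yellow lid, 38 mm across, 48 mm high; origin at the centre of its underside. To be left alone.
- spare_eyepiece: Bystander, loose on the worktop beside the case: black microscope eyepiece standing upright, 34 mm across, 43 mm high; origin at the centre of its underside. To be left alone.
- test_block_round: Bystander, loose on the worktop beside the case: pale metal test disc, 55 mm across, 11 mm high; origin at the centre of its underside. To be left alone.
- bullseye_level: Bystander, loose on the worktop beside the case: white round spirit level with green top, 38 mm across, 10 mm high; origin at the centre of its underside. To be left alone.
- tape_1: Bystander, loose on the worktop beside the case: roll of beige tape lying flat, 98 mm across, 25 mm high; origin at the centre of its underside. To be left alone.
- mount_specimen_41: Stored loose in the upper compartment under the lid, on its floor 48 mm above the worktop: black moulded specimen, a disc 30 mm across and 18 mm high; origin at the centre of its underside. To be left alone.
- mount_specimen_13: Stored loose in the upper compartment under the lid, on its floor 48 mm above the worktop: red moulded specimen, a disc 30 mm across and 13 mm high; origin at the centre of its underside. To be left alone.

How it is judged:
By the outcome, as a careful person would: the job done as asked, in the order asked, and still so for the second after the job is handed in, with the robot touching nothing.
It also fails if it takes over 56 s, if anything falls off the work surface, if the arm or the gripper's body presses on something with over 40 N, if the wrist force passes 120 N, or if a joint passes its speed limit or range.

## Working session

There is one attempt and no reset: what is moved stays moved. The work goes in short steps, Python scripts to look and compute and a tool call to move; the robot and the scene stay as the last step left them, time stands still between calls to the robot, and variables do not carry over. Pictures are saved under pics/ and viewed, at most 10 in all, crops included, and the job is handed in when it is done.

Besides the shell and the picture viewer there is one more tool, called after ">>>" as name(argument=value, ...), one argument or row to a line, values as JSON. play_rows: Moves the arm, as the interface text tells. Its arguments: {"type":"object","properties":{"targets":{"type":"array","items":{"type":"object","properties":{"grip":{"type":"number"},"linear":{"type":"array","items":{"type":"number"}},"delta_rot":{"type":"array","items":{"type":"number"}}}}},"force":{"type":"number"}},"required":["targets"]}

```bash
mkdir -p pics
cat > h.py <<'E'
import numpy as np, cv2
from workcell import bot
def K(c):
    h,w=c["range_z"].shape; f=h/2/np.tan(np.radians(c["fov_y"])/2)
    return np.array([[f,0,c["cx"]],[0,f,c["cy"]],[0,0,1]])
def ray(c,px):
    return cv2.undistortPoints(np.array(px,float).reshape(-1,1,2),K(c),np.array(c["dist_coeffs"],float)).reshape(-1,2)
def world(c,px,d):
    n=ray(c,px); d=np.asarray(d,float).reshape(-1,1)
    p=np.hstack([n[:,:1]*d,-n[:,1:]*d,-d,np.ones_like(d)])
    return (np.linalg.inv(c["world_to_cam"])@p.T).T[:,:3]
def onz(c,px,z):
    M=np.linalg.inv(c["world_to_cam"]); o=M[:3,3]; n=ray(c,px)[0]
    v=M[:3,:3]@np.array([n[0],-n[1],-1]); return o+v*(z-o[2])/v[2]
def depth(c,px):
    x,y=np.round(px).astype(int); p=c["range_z"][y-2:y+3,x-2:x+3]; p=p[p>0]
    return np.median(p) if p.size else 0
def save(c,n): cv2.imwrite("pics/"+n+".png",c["color"][:,:,::-1])
E
python3 - <<'E'
from h import *
np.set_printoptions(precision=4,suppress=True)
names="lid_hinge lid_edge bolt_tab drawer_face case mount_specimen_33 sample_jar_1 spare_eyepiece test_block_round bullseye_level tape_1 mount_specimen_41 mount_specimen_13".split()
for n in("scene","top"):
    c=bot.camera(n); save(c,n+"0"); print(n,np.linalg.inv(c["world_to_cam"])[:3,3])
    for t in names:
        r=bot.pinpoint(c,t)
        if r:
            p=r[0]["pixel"]; d=depth(c,p); print(t,round(r[0]["conf"],2),np.array(p),world(c,p,d)[0] if d else None,onz(c,p,0))
print(bot.get_obs())
E
```

```text
scene [ 0.173  -0.8167  0.684 ]
lid_hinge 0.82 [360.8 199.4] [0.7631 0.0472 0.0016] [0.7644 0.0492 0.    ]
lid_edge 0.55 [319.7 161.6] [ 0.597  -0.0364  0.1996] [0.7717 0.2852 0.    ]
bolt_tab 0.49 [290.2 235.1] [ 0.5021 -0.0721  0.0635] [0.5358 0.004  0.    ]
drawer_face 0.77 [253.6 233.2] [ 0.4432 -0.0052  0.0471] [0.4632 0.0548 0.    ]
case 0.9 [320.4 234.4] [ 0.5493 -0.1214  0.0798] [ 0.5991 -0.0296  0.    ]
mount_specimen_33 0.67 [343.1 226.1] [ 0.6232 -0.0921  0.0553] [ 0.6627 -0.0283  0.    ]
sample_jar_1 0.5 [325.4 192. ] [0.6625 0.0572 0.0513] [0.7022 0.128  0.    ]
spare_eyepiece 0.7 [347.8 288.1] [ 0.5524 -0.2272  0.0127] [ 0.5596 -0.216   0.    ]
test_block_round 0.85 [304.3 293.1] [ 0.4696 -0.1967  0.0133] [ 0.4755 -0.1844  0.    ]
bullseye_level 0.74 [264.4 301.7] [ 0.3926 -0.174   0.0081] [ 0.3953 -0.1662  0.    ]
tape_1 0.77 [244.9 191.9] [0.5005 0.1983 0.0267] [0.5138 0.2395 0.    ]
mount_specimen_41 0.67 [343.1 226.1] [ 0.6232 -0.0921  0.0553] [ 0.6627 -0.0283  0.    ]
mount_specimen_13 0.67 [343.1 226.1] [ 0.6232 -0.0921  0.0553] [ 0.6627 -0.0283  0.    ]
top [ 0.4
[... 855 characters left out ...]
211.1] [ 0.5154  0.2329 -0.0006] [0.5154 0.2328 0.    ]
mount_specimen_41 0.61 [251.  173.4] [0.6145 0.1542 0.0188] [0.6169 0.157  0.    ]
mount_specimen_13 0.61 [251.  173.4] [0.6145 0.1542 0.0188] [0.6169 0.157  0.    ]
{'time': 1.4, 'q': array([73.6829,  4.9794, 10.0798, 95.0973, -0.0012, 89.9999]), 'qd': array([ 0.07  , -0.095 , -0.0532,  0.0676, -0.0423,  0.0443]), 'joint_efforts': array([  0.0021, -52.0091,  46.4867,   0.0011,   0.0002,  -0.    ]), 'ee_pos': array([0.1545, 0.5279, 0.2313]), 'tcp_rot': array([179.9968,   0.0012, 163.683 ]), 'wrist_force': array([ 0.4583, -0.4797, -0.1956]), 'torque': array([-0.0038, -0.0109,  0.021 ]), 'grasp_force': 0.0, 'opening': 0.08550304638507002}
```

Run:
```python
import cv2
a=cv2.imread("pics/top0.png")[110:290,180:420]; cv2.imwrite("pics/top0c.png",cv2.resize(a,(800,600),interpolation=cv2.INTER_CUBIC))
a=cv2.imread("pics/scene0.png")[120:320,200:440]; cv2.imwrite("pics/scene0c.png",cv2.resize(a,(720,600),interpolation=cv2.INTER_CUBIC))
```

```text
(no output)
```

View pics/top0c.png

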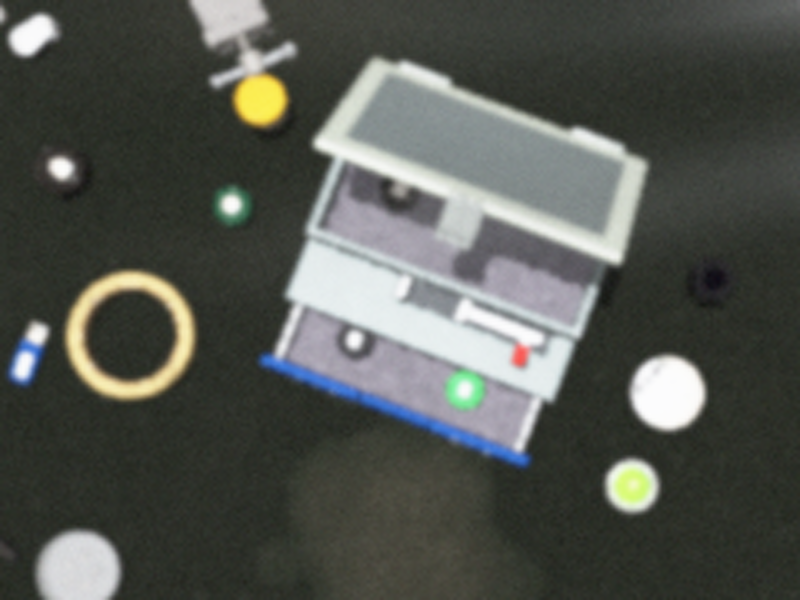

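View pics/scene0c.png

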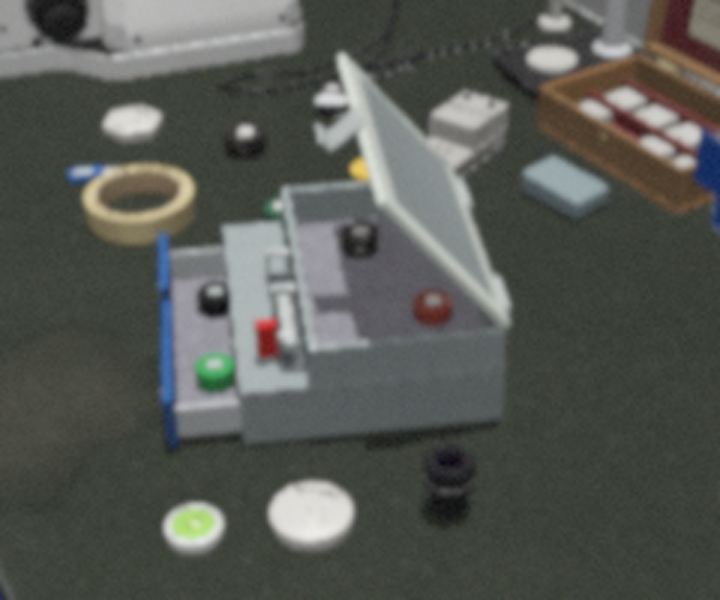

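```bash
cat > fit.py <<'E'
from h import *
np.set_printoptions(precision=4,suppress=True)
def cloud(c):
    v,u=np.mgrid[110:300,180:460]; d=c["range_z"][110:300,180:460]; m=d>0
    px=np.c_[u[m],v[m]]; return world(c,px,d[m]), c["color"][px[:,1],px[:,0]].astype(int)
if __name__=="__main__":
    c=bot.camera("top"); P,C=cloud(c); r,g,b=C.T
    bl=(b>90)&(b>r+50)&(b>g+25)&(P[:,2]>.0)&(P[:,1]<.13)
    px=None
    v,u=np.mgrid[0:400,0:640]; col=c["color"].astype(int); R,G,B=col[...,0],col[...,1],col[...,2]
    m=(B>90)&(B>R+50)&(B>G+25)&(u>255)&(u<345)&(v>210)&(v<255)
    W=np.array([onz(c,p,.047)[:2] for p in np.c_[u[m],v[m]]])
    (cx,cy),(w,h),a=cv2.minAreaRect(W.astype(np.float32)); print("blue",len(W),cx,cy,w,h,a)
    box=cv2.boxPoints(((cx,cy),(w,h),a))
    i=np.linalg.svd(W-W.mean(0))[2][0]; i*=np.sign(i[1]); yaw=np.arctan2(-i[0],i[1]); print("yaw",np.degrees(yaw))
    ex=np.array([np.cos(yaw),np.sin(yaw)]); ey=np.array([-ex[1],ex[0]])
    o=W.mean(0); t=(W-o)@ey; mid=(np.percentile(t,.5)+np.percentile(t,99.5))/2; print("span",np.ptp(t)); o=o+ey*mid; print("front mid",o)
    q=np.c_[(P[:,:2]-o)@ex,(P[:,:2]-o)@ey,P[:,2]]
    for x in np.arange(-.012,.26,.004):
        s=(abs(q[:,0]-x)<.002)
        f=lambda y0,y1: np.round(np.median(q[s&(q[:,1]>y0)&(q[:,1]<y1),2])*1e3,0) if (s&(q[:,1]>y0)&(q[:,1]<y1)).any() else None
        print(round(x*1e3),f(.02,.1),f(-.1,-.08), f(-.02,.0),end=" | ")
    m=(R>120)&(R>G+70)&(R>B+70)&(u>325)&(u<345)&(v>205)&(v<228)
    Wr=np.array([onz(c,p,.081)[:2] for p in np.c_[u[m],v[m]]]); print("\nred",m.sum(),np.c_[(Wr-o)@ex,(Wr-o)@ey].mean(0),Wr.mean(0))
    # lid
    s=(abs(q[:,1])<.11)&(q[:,2]>.1); L=q[s]; 
    pl=np.polyfit(L[:,0],L[:,2],1); L=L[abs(L[:,2]-np.polyval(pl,L[:,0]))<.01]; pl=np.polyfit(L[:,0],L[:,2],1)
    print("lid",np.degrees(np.arctan(-pl[0])),"z=83+4 at",(.087-pl[1])/pl[0],"edge x,z",L[:,0].min(),L[:,2].max())
E
python3 fit.py
```

```text
blue 366 0.4582480788230896 0.027824558317661285 0.2205360382795334 0.011411856859922409 68.64485168457031
yaw -21.300247022215466
span 0.22053461103982971
front mid [0.4583 0.028 ]
-12 0.0 -1.0 -0.0 | -8 -0.0 -0.0 1.0 | -4 2.0 22.0 4.0 | 0 46.0 47.0 35.0 | 4 45.0 46.0 34.0 | 8 7.0 8.0 8.0 | 12 7.0 8.0 8.0 | 16 8.0 7.0 7.0 | 20 8.0 7.0 7.0 | 24 9.0 8.0 7.0 | 28 8.0 8.0 7.0 | 32 9.0 8.0 7.0 | 36 10.0 9.0 8.0 | 40 12.0 6.0 7.0 | 44 11.0 10.0 7.0 | 48 10.0 9.0 8.0 | 52 46.0 46.0 45.0 | 56 48.0 48.0 49.0 | 60 48.0 48.0 47.0 | 64 47.0 49.0 47.0 | 68 48.0 48.0 47.0 | 72 47.0 47.0 48.0 | 76 48.0 47.0 48.0 | 80 48.0 49.0 49.0 | 84 49.0 49.0 50.0 | 88 49.0 50.0 49.0 | 92 48.0 51.0 50.0 | 96 48.0 51.0 50.0 | 100 51.0 52.0 55.0 | 104 80.0 81.0 80.0 | 108 77.0 79.0 78.0 | 112 48.0 50.0 48.0 | 116 48.0 49.0 48.0 | 120 48.0 48.0 48.0 | 124 49.0 47.0 53.0 | 128 47.0 48.0 51.0 | 132 48.0 49.0 117.0 | 136 48.0 48.0 51.0 | 140 48.0 49.0 189.0 | 144 49.0 48.0 193.0 | 148 50.0 48.0 194.0 | 152 194.0 195.0 196.0 | 156 193.0 194.0 195.0 | 160 189.0 50.0 191.0 | 164 183.0 184.0 186.0 | 168 181.0 180.0 182.0 | 172 177.0 177.0 176.0 | 176 172.0 172.0 172.0 | 180 167.0 168.0 168.0 | 184 162.0 163.0 162.0 | 188 158.0 156.0 157.0 | 192 152.0 152.0 152.0 | 196 147.0 147.0 147.0 | 200 142.0 141.0 143.0 | 204 136.0 136.0 137.0 | 208 132.0 132.0 132.0 | 212 127.0 126.0 127.0 | 216 122.0 121.0 123.0 | 220 117.0 117.0 115.0 | 224 112.0 112.0 113.0 | 228 107.0 107.0 108.0 | 232 102.0 103.0 102.0 | 236 95.0 97.0 96.0 | 240 91.0 91.0 91.0 | 244 88.0 87.0 87.0 | 248 87.0 86.0 None | 252 None None None | 256 None None None | 
red 23 [ 0.0727 -0.0738] [ 0.4992 -0.0672]
lid 50.444379830198855 z=83+4 at 0.2452258691255767 edge x,z 0.14392813319108141 0.20230461655141918
```

>>> play_rows(
  targets=[
    {"grip": 255, "linear": [1.5, -3, 0], "delta_rot": [0, 0, -0.02]},
    {"grip": 255, "linear": [4, -7, 0], "delta_rot": [0, 0, -0.05]},
    {"grip": 255, "linear": [6.5, -11.5, 0], "delta_rot": [0, 0, -0.087]},
    {"grip": 255, "linear": [9, -16, 0], "delta_rot": [0, 0, -0.087]},
    {"grip": 255, "linear": [11.5, -20.5, 0], "delta_rot": [0, 0, -0.087]},
    {"grip": 255, "linear": [14, -25, 0], "delta_rot": [0, 0, -0.087]},
    {"grip": 255, "linear": [16.5, -29.5, 0], "delta_rot": [0, 0, -0.087]},
    {"grip": 255, "linear": [19, -34, 0], "delta_rot": [0, 0, -0.087]},
    {"grip": 255, "linear": [21.5, -38.5, 0], "delta_rot": [0, 0, -0.087]},
    {"grip": 255, "linear": [24, -43, 0], "delta_rot": [0, 0, -0.087]},
  ],
)

```text
time: 2.45
ee_pos: [0.3893, 0.1062, 0.2316]
tcp_rot: [180.0, 0.1, 158.7]
wrist_force: [0.6, 0.6, 0.4]
opening: -0.0001
grasp_force: 0.0
```

>>> play_rows(
  targets=[
    {"grip": 255, "linear": [1.6, -3.5, -3], "delta_rot": [0, 0, 0]},
    {"grip": 255, "linear": [2.6, -5.5, -6], "delta_rot": [0, 0, 0]},
    {"grip": 255, "linear": [2.6, -5.5, -10], "delta_rot": [0, 0, 0]},
    {"grip": 255, "linear": [2.6, -5.5, -14], "delta_rot": [0, 0, 0]},
    {"grip": 255, "linear": [2.6, -5.5, -17.5], "delta_rot": [0, 0, 0]},
    {"grip": 255, "linear": [2.6, -5.5, -19.5], "delta_rot": [0, 0, 0]},
    {"grip": 255, "linear": [2.6, -5.5, -20.5], "delta_rot": [0, 0, 0]},
    {"grip": 255, "linear": [2.6, -5.5, -21], "delta_rot": [0, 0, 0]},
    {"grip": 255, "linear": [2.6, -5.5, -21], "delta_rot": [0, 0, 0]},
  ],
)

```text
time: 3.35
ee_pos: [0.415, 0.0532, 0.0216]
tcp_rot: [180.0, 0.0, 158.7]
wrist_force: [0.1, 0.8, 0.6]
opening: -0.0001
grasp_force: 0.0
```

>>> play_rows(
  targets=[
    {"grip": 255, "linear": [0.93, -0.36, 0], "delta_rot": [0, 0, 0]},
    {"grip": 255, "linear": [1.86, -0.73, 0], "delta_rot": [0, 0, 0]},
    {"grip": 255, "linear": [2.8, -1.09, 0], "delta_rot": [0, 0, 0]},
    {"grip": 255, "linear": [3.73, -1.45, 0], "delta_rot": [0, 0, 0]},
    {"grip": 255, "linear": [4.66, -1.82, 0], "delta_rot": [0, 0, 0]},
    {"grip": 255, "linear": [5.4, -2.1, 0], "delta_rot": [0, 0, 0]},
    {"grip": 255, "linear": [6.05, -2.36, 0], "delta_rot": [0, 0, 0]},
    {"grip": 255, "linear": [6.5, -2.54, 0], "delta_rot": [0, 0, 0]},
    {"grip": 255, "linear": [6.8, -2.65, 0], "delta_rot": [0, 0, 0]},
    {"grip": 255, "linear": [6.8, -2.65, 0], "delta_rot": [0, 0, 0]},
  ],
)

```text
time: 4.35
ee_pos: [0.4831, 0.0265, 0.0212]
tcp_rot: [-180.0, 0.0, 158.7]
wrist_force: [0.1, 0.8, 0.6]
opening: -0.0001
grasp_force: 0.0
```

>>> play_rows(
  targets=[
    {"grip": 255, "linear": [0.28, -0.11, 0], "delta_rot": [0, 0, 0]},
    {"grip": 255, "linear": [0.56, -0.22, 0], "delta_rot": [0, 0, 0]},
    {"grip": 255, "linear": [0.84, -0.33, 0], "delta_rot": [0, 0, 0]},
  ],
)

```text
time: 4.65
ee_pos: [0.4888, 0.0242, 0.0211]
tcp_rot: [180.0, -0.3, 158.7]
wrist_force: [-26.6, 11.0, 15.9]
opening: -0.0002
grasp_force: 14.0
```

Run:
```python
from h import *
c=bot.camera("scene"); save(c,"s1"); cv2.imwrite("pics/s1c.png",cv2.resize(c["color"][120:320,200:440,::-1],(720,600),interpolation=cv2.INTER_CUBIC))
```

```text
(no output)
```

View pics/s1c.png

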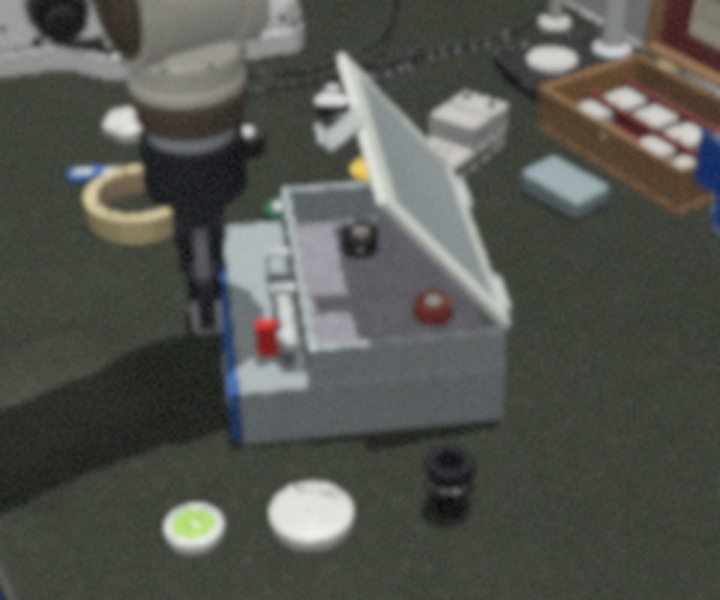

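>>> play_rows(
  targets=[
    {"grip": 255, "linear": [-1, 0.4, 0], "delta_rot": [0, 0, 0]},
    {"grip": 255, "linear": [-2.8, 1.1, 0], "delta_rot": [0, 0, 0]},
    {"grip": 255, "linear": [-4.5, 1.8, 3], "delta_rot": [0, 0, 0]},
    {"grip": 255, "linear": [-4.5, 1.8, 7], "delta_rot": [0, 0, 0]},
    {"grip": 255, "linear": [-4.5, 1.8, 11], "delta_rot": [0, 0, 0]},
    {"grip": 255, "linear": [-4.5, 1.8, 15], "delta_rot": [0, 0, 0]},
    {"grip": 255, "linear": [-4.5, 1.8, 19], "delta_rot": [0, 0, 0]},
    {"grip": 255, "linear": [-4.5, 1.8, 22], "delta_rot": [0, 0, 0]},
    {"grip": 255, "linear": [-4.5, 1.8, 22], "delta_rot": [0, 0, 0]},
  ],
)

```text
time: 5.6
ee_pos: [0.4476, 0.0415, 0.2457]
tcp_rot: [179.8, 0.4, 158.7]
wrist_force: [-0.5, 0.7, -0.6]
opening: 0.0001
grasp_force: 0.0
```

>>> play_rows(
  targets=[
    {"grip": 255, "linear": [3.5, -1.5, 0], "delta_rot": [0, 0, 0]},
    {"grip": 255, "linear": [7, -3, 0], "delta_rot": [0, 0, 0]},
    {"grip": 255, "linear": [10.5, -4.6, 0], "delta_rot": [0, 0, 0]},
    {"grip": 255, "linear": [14, -6.2, 0], "delta_rot": [0, 0, 0]},
    {"grip": 255, "linear": [17, -7.5, 0], "delta_rot": [0, 0, 0]},
    {"grip": 255, "linear": [17, -7.5, 0], "delta_rot": [0, 0, 0]},
  ],
)

```text
time: 6.2
ee_pos: [0.6186, -0.0352, 0.2376]
tcp_rot: [-179.9, -0.2, 158.6]
wrist_force: [0.4, -0.4, -1.8]
opening: -0.0003
grasp_force: 0.0
```

Run:
```python
from h import *
o=bot.get_obs(); c=bot.camera("scene"); cv2.imwrite("pics/s2c.png",cv2.resize(c["color"][80:280,220:460,::-1],(720,600),interpolation=cv2.INTER_CUBIC))
d=o["ee_pos"][:2]-[.5953,-.0254]; y=np.radians(-21.3); print(o["time"],o["ee_pos"],d@[np.cos(y),np.sin(y)],d@[-np.sin(y),np.cos(y)])
```

```text
6.2 [ 0.61859011 -0.03521196  0.23763097] 0.025263394102729382 -0.0006815545756708644
```

View pics/s2c.png

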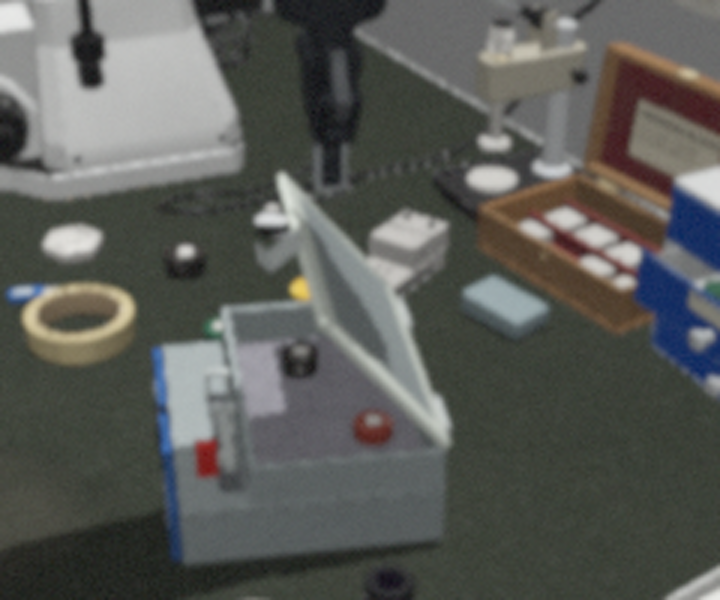

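>>> play_rows(
  targets=[
    {"grip": 255, "linear": [-0.1, 0.04, -2], "delta_rot": [0, 0, 0]},
    {"grip": 255, "linear": [-0.19, 0.07, -3.6], "delta_rot": [0, 0, 0]},
    {"grip": 255, "linear": [-0.19, 0.07, -4.7], "delta_rot": [0, 0, 0]},
    {"grip": 255, "linear": [-1.1, 0.43, -5.6], "delta_rot": [0, 0, 0]},
    {"grip": 255, "linear": [-1.86, 0.73, -6.5], "delta_rot": [0, 0, 0]},
    {"grip": 255, "linear": [-2.55, 1.0, -7.4], "delta_rot": [0, 0, 0]},
    {"grip": 255, "linear": [-3.17, 1.23, -8.4], "delta_rot": [0, 0, 0]},
    {"grip": 255, "linear": [-3.7, 1.44, -9.4], "delta_rot": [0, 0, 0]},
    {"grip": 255, "linear": [-4.15, 1.62, -10.5], "delta_rot": [0, 0, 0]},
  ],
)

```text
time: 7.15
ee_pos: [0.5741, -0.017, 0.1367]
tcp_rot: [180.0, 0.1, 158.7]
wrist_force: [-0.9, -0.3, 2.2]
opening: 0.0
grasp_force: 0.8
```

Run:
```python
from h import *
o=bot.get_obs(); c=bot.camera("scene"); cv2.imwrite("pics/s3c.png",cv2.resize(c["color"][80:280,220:460,::-1],(720,600),interpolation=cv2.INTER_CUBIC))
d=o["ee_pos"][:2]-[.5953,-.0254]; y=np.radians(-21.3); print(o["time"],o["ee_pos"],d@[np.cos(y),np.sin(y)],d@[-np.sin(y),np.cos(y)])
```

```text
7.15 [ 0.57409353 -0.01700544  0.13674507] -0.022807212447084824 0.00011785811438684679
```

View pics/s3c.png

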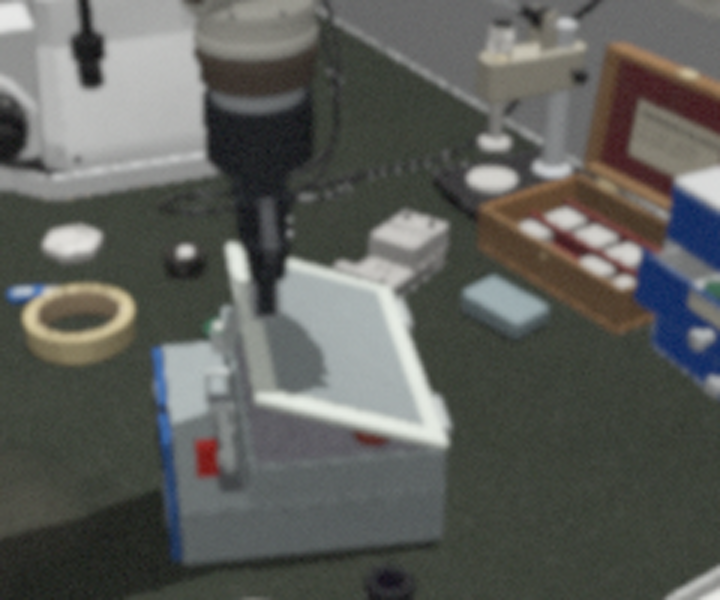

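>>> play_rows(
  targets=[
    {"grip": 255, "linear": [-0.2, 0.07, -0.9], "delta_rot": [0, 0, 0]},
    {"grip": 255, "linear": [-0.3, 0.12, -1.8], "delta_rot": [0, 0, 0]},
    {"grip": 255, "linear": [-0.4, 0.15, -2.7], "delta_rot": [0, 0, 0]},
    {"grip": 255, "linear": [-0.5, 0.18, -3.5], "delta_rot": [0, 0, 0]},
    {"grip": 255, "linear": [-0.55, 0.2, -4.2], "delta_rot": [0, 0, 0]},
    {"grip": 255, "linear": [-0.55, 0.2, -4.7], "delta_rot": [0, 0, 0]},
    {"grip": 255, "linear": [-0.55, 0.2, -5.0], "delta_rot": [0, 0, 0]},
  ],
)

```text
time: 7.9
ee_pos: [0.569, -0.0154, 0.0868]
tcp_rot: [180.0, 0.0, 158.7]
wrist_force: [-10.9, 1.0, 23.5]
opening: 0.0
grasp_force: 12.1
```

>>> play_rows(
  targets=[
    {"grip": 255, "linear": [0, 0, -0.15], "delta_rot": [0, 0, 0]},
    {"grip": 255, "linear": [0, 0, -0.15], "delta_rot": [0, 0, 0]},
    {"grip": 255, "linear": [0, 0, 2], "delta_rot": [0, 0, 0]},
    {"grip": 255, "linear": [0, 0, 5], "delta_rot": [0, 0, 0]},
    {"grip": 255, "linear": [0, 0, 8], "delta_rot": [0, 0, 0]},
    {"grip": 255, "linear": [-5, -1, 8], "delta_rot": [0, 0, 0]},
    {"grip": 255, "linear": [-7, -5, 8], "delta_rot": [0, 0, 0]},
    {"grip": 255, "linear": [-7.8, -9, 8], "delta_rot": [0, 0, 0]},
    {"grip": 255, "linear": [-7.8, -9, 8], "delta_rot": [0, 0, 0]},
  ],
)

```text
time: 8.8
ee_pos: [0.4903, -0.1088, 0.1666]
tcp_rot: [-179.9, 0.1, 158.5]
wrist_force: [0.2, 0.6, -0.7]
opening: -0.0001
grasp_force: 0.0
```

Run:
```python
from h import *
o=bot.get_obs(); c=bot.camera("scene"); cv2.imwrite("pics/s4c.png",cv2.resize(c["color"][80:280,220:460,::-1],(720,600),interpolation=cv2.INTER_CUBIC))
O=np.array([.5953,-.0254]);y=np.radians(-21.3);E=np.array([[np.cos(y),np.sin(y)],[-np.sin(y),np.cos(y)]]); print(o["time"],o["ee_pos"],E@(o["ee_pos"][:2]-O))
for n in("scene","top"):
    c=bot.camera(n); v,u=np.mgrid[0:400,0:640]; R,G,B=[c["color"][...,i].astype(int) for i in range(3)]
    m=(R>120)&(R>G+70)&(R>B+70)&(abs(u-310)<40)&(v>200)&(v<255)&(c["range_z"]>0)
    if m.any():
        P=world(c,np.c_[u[m],v[m]],c["range_z"][m]); q=(P[:,:2]-O)@E.T; print(n,m.sum(),np.percentile(q,[5,50,95],axis=0),np.percentile(P[:,2],[5,50,95]))
```

```text
8.8 [ 0.49030378 -0.10882473  0.16656431] [-0.06751992 -0.1158661 ]
scene 26 [[-0.07754113 -0.07913989]
 [-0.07361905 -0.07700588]
 [-0.06783731 -0.07438105]] [0.06395739 0.0777011  0.08289006]
```

View pics/s4c.png

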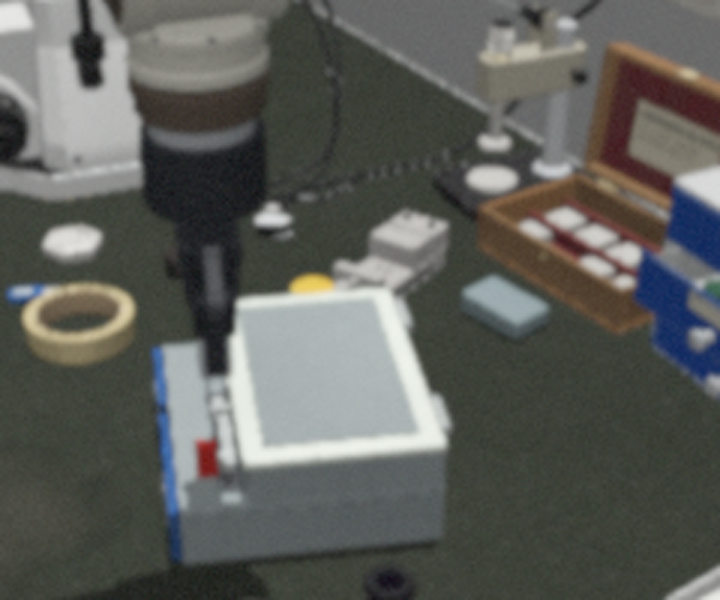

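>>> play_rows(
  targets=[
    {"grip": 255, "linear": [-0.7, 1.1, -1], "delta_rot": [0, 0, 0]},
    {"grip": 255, "linear": [-0.7, 1.1, -4], "delta_rot": [0, 0, 0]},
    {"grip": 255, "linear": [-0.7, 1.1, -7], "delta_rot": [0, 0, 0]},
    {"grip": 255, "linear": [-0.7, 1.1, -9.5], "delta_rot": [0, 0, 0]},
    {"grip": 255, "linear": [-0.7, 1.1, -10.7], "delta_rot": [0, 0, 0]},
    {"grip": 255, "linear": [-0.7, 1.1, -10.7], "delta_rot": [0, 0, 0]},
    {"grip": 255, "linear": [-0.7, 1.1, -10.7], "delta_rot": [0, 0, 0]},
  ],
)

```text
time: 9.65
ee_pos: [0.4848, -0.0941, 0.0602]
tcp_rot: [180.0, 0.0, 158.7]
wrist_force: [0.3, 0.2, 0.8]
opening: -0.0003
grasp_force: 0.0
```

```bash
cat > st.py <<'E'
from h import *
o=bot.get_obs()
O=np.array([.5953,-.0254]);y=np.radians(-21.3);E=np.array([[np.cos(y),np.sin(y)],[-np.sin(y),np.cos(y)]]); print(o["time"],o["ee_pos"],E@(o["ee_pos"][:2]-O),E@o["wrist_force"][:2])
E
python3 st.py
```

```text
9.65 [ 0.48477271 -0.09408251  0.0602274 ] [-0.0780283  -0.10414007] [0.19242879 0.24482129]
```

>>> play_rows(
  targets=[
    {"grip": 255, "linear": [0.27, 0.7, 0], "delta_rot": [0, 0, 0]},
    {"grip": 255, "linear": [0.54, 1.4, 0], "delta_rot": [0, 0, 0]},
    {"grip": 255, "linear": [0.82, 2.1, 0], "delta_rot": [0, 0, 0]},
    {"grip": 255, "linear": [1.09, 2.8, 0], "delta_rot": [0, 0, 0]},
    {"grip": 255, "linear": [1.36, 3.5, 0], "delta_rot": [0, 0, 0]},
    {"grip": 255, "linear": [1.54, 3.96, 0], "delta_rot": [0, 0, 0]},
    {"grip": 255, "linear": [1.63, 4.2, 0], "delta_rot": [0, 0, 0]},
  ],
)

```text
time: 10.35
ee_pos: [0.5007, -0.0519, 0.0593]
tcp_rot: [-180.0, -0.0, 158.7]
wrist_force: [-0.3, -3.2, 1.8]
opening: 0.0001
grasp_force: 1.1
```

>>> play_rows(
  targets=[
    {"grip": 255, "linear": [0.09, 0.23, 0], "delta_rot": [0, 0, 0]},
    {"grip": 255, "linear": [0.16, 0.42, 0], "delta_rot": [0, 0, 0]},
    {"grip": 255, "linear": [0.16, 0.42, 0], "delta_rot": [0, 0, 0]},
  ],
)

```text
time: 10.65
ee_pos: [0.5021, -0.048, 0.0592]
tcp_rot: [180.0, -0.0, 158.7]
wrist_force: [0.5, 0.2, -0.6]
opening: 0.0001
grasp_force: 0.0
```

```bash
python3 st.py
```

```text
10.65 [ 0.50206112 -0.04799557  0.05916095] [-0.07866198 -0.05492123] [0.36392583 0.31106932]
```

>>> play_rows(
  targets=[
    {"grip": 255, "linear": [0.07, 0.19, 0], "delta_rot": [0, 0, 0]},
    {"grip": 255, "linear": [0.15, 0.37, 0], "delta_rot": [0, 0, 0]},
  ],
)

```text
time: 10.85
ee_pos: [0.5027, -0.0459, 0.0592]
tcp_rot: [-179.8, -0.0, 158.6]
wrist_force: [-7.6, -16.8, 5.2]
opening: -0.0
grasp_force: 9.3
```

>>> play_rows(
  targets=[
    {"grip": 255, "linear": [0.07, 0.19, 0], "delta_rot": [0, 0, 0]},
    {"grip": 255, "linear": [0.11, 0.28, 0], "delta_rot": [0, 0, 0]},
  ],
)

```text
time: 11.05
ee_pos: [0.5028, -0.0455, 0.0592]
tcp_rot: [-179.4, -0.0, 158.5]
wrist_force: [-13.0, -29.5, 7.3]
opening: -0.0006
grasp_force: 15.9
```

```bash
python3 st.py
```

```text
11.05 [ 0.50275495 -0.04552947  0.05922505] [-0.07891136 -0.05237155] [ -1.38253651 -32.2374138 ]
```

>>> play_rows(
  targets=[
    {"grip": 255, "linear": [-0.4, -1, 0], "delta_rot": [0, 0, 0]},
    {"grip": 255, "linear": [-0.9, -2.3, 0], "delta_rot": [0, 0, 0]},
    {"grip": 255, "linear": [-0.9, -2.3, 3], "delta_rot": [0, 0, 0]},
    {"grip": 255, "linear": [-0.9, -2.3, 7], "delta_rot": [0, 0, 0]},
    {"grip": 255, "linear": [-0.9, -2.3, 11], "delta_rot": [0, 0, 0]},
    {"grip": 255, "linear": [-5, -2.3, 13], "delta_rot": [0, 0, 0]},
    {"grip": 255, "linear": [-9, -2.3, 14], "delta_rot": [0, 0, 0]},
    {"grip": 255, "linear": [-13, -2.3, 14], "delta_rot": [0, 0, 0]},
    {"grip": 255, "linear": [-17, -2.3, 14], "delta_rot": [0, 0, 0]},
    {"grip": 255, "linear": [-17, -2.3, 14], "delta_rot": [0, 0, 0]},
  ],
)

```text
time: 12.05
ee_pos: [0.3316, -0.0647, 0.2002]
tcp_rot: [179.9, 0.1, 158.7]
wrist_force: [1.0, -0.1, 0.4]
opening: 0.0003
grasp_force: 0.0
```

```bash
python3 st.py
python3 - <<'E'
from h import *
c=bot.camera("scene"); cv2.imwrite("pics/s5c.png",cv2.resize(c["color"][120:320,200:440,::-1],(720,600),interpolation=cv2.INTER_CUBIC))
O=np.array([.5953,-.0254]);y=np.radians(-21.3);E=np.array([[np.cos(y),np.sin(y)],[-np.sin(y),np.cos(y)]])
v,u=np.mgrid[0:400,0:640]; R,G,B=[c["color"][...,i].astype(int) for i in range(3)]
m=(R>120)&(R>G+70)&(R>B+70)&(abs(u-290)<40)&(v>200)&(v<255)&(c["range_z"]>0)
P=world(c,np.c_[u[m],v[m]],c["range_z"][m]); print(m.sum(),np.percentile((P[:,:2]-O)@E.T,[5,50,95],axis=0))
E
```

```text
12.05 [ 0.33157292 -0.06467369  0.20022415] [-0.23144599 -0.13239013] [0.9605221  0.23703183]
29 [[-0.0773567  -0.04066299]
 [-0.07289165 -0.03836521]
 [-0.06820252 -0.03339522]]
```

View pics/s5c.png

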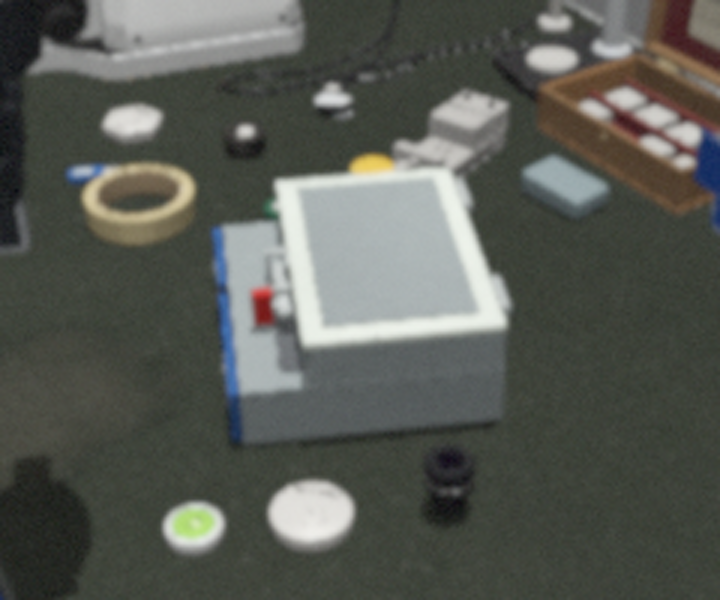

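The picture shows the lid flat, the drawer front against the body (left edge at 215–235, 230–440) and the red tab across at (262, 305). None of the bystanders has moved.

```bash
python3 -c "
from workcell import bot
print(bot.job_done())"
```

```text
the job is handed in; nothing more can be done
None
```

The drawer is fully home, the lid is flat and the bolt is pushed left to its stop, done in that order; the last camera view showed the things around the case unmoved, and the job was handed in at about 12 s.

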